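# Close the gas bay, fit the stove knob and hold it pressed

### The arm

A 6-joint arm with a two-finger parallel gripper is mounted at the origin on the work surface. World frame = base frame: x ahead of the robot, y to its left, z up, the work surface at z = 0. Lengths are in mm, angles in rad, forces in N, time in s.
With the tool pointing down it reaches from about 400 to 925 mm from the base axis. Payload 12.5 kg.
Tool frame: the origin (TCP) lies on the mounting face of the last link; the fingertips stand 190 mm ahead of it and the grasp point (between the pads) lies 171 mm ahead of it; z points along the fingers, y is the line along which they close (so a half turn about z gives the same grasp; the last joint's range is limited). The gripper opens to 95 mm and grips with 3 to 60 N. Pads are 20 mm wide; open, the fingers measure 119 mm over their backs; the gripper's body (75 mm by 180 mm) begins 59 mm behind the grasp point.
Start: joints at [-1.233, 0.491, 1.559, -0, 1.092, -0.106], TCP at [268.377, -564.445, 404.761] pointing down, gripper open.
Joint ranges: [-3.1, 3.1], [-0.84, 2.19], [0.05, 2.79], [-1.13, 4.28], [0.06, 2.93], [-2.69, 2.69]. Speed limits (rad/s): [2.22, 2.22, 2.79, 3.14, 3.14, 3.14].

### API

Orientations are given as [roll, pitch, yaw] about the fixed x, y, z axes, in that order (R = Rz(yaw) Ry(pitch) Rx(roll)).
In Python, from cell import * gives the robot as it stands.
- The arm moves only by the tool arm_command, never from a script. Its argument "rows" is a list that holds one entry, the list of rows, each a list of 7 numbers: the shift along the tool's x, y, z normalised to -1 to 1, where 1 is 0.15 m, then the turn, a rotation vector about the tool's x, y, z normalised to -1 to 1, where 1 is 360 degrees, then the opening, from -1 (shut) to 1 (fully open). A call has 1 to 10 rows; each row is the pose to reach, as a shift and turn from the pose commanded when the call began, along the tool's axes at that moment, turning the shorter way round; what a row does not reach only later rows make up. A row lasts 1/12 s, in which the tool goes at most 41.7 mm and 7.16 degrees, less where a joint would pass 70% of its speed; a pose out of reach is approached as far as the arm can. A call with a number of a shift or a turn outside -1 to 1 is refused whole. A call with a gripper value outside its range is refused whole. The fingers move at their own pace and stop on an object; the grip force is fixed at half the most. Time passes only in rows, so rows that repeat a pose let the fingers close. It gives the time, the measured TCP pose, the force, the opening and the grip force at its end, in the units of the state.
- state(): the state, without advancing time (a new reading comes with each control period).
- read_camera(name): name is "side" or "top"; returns (picture, depth): 400x640x3 uint8, red, green, blue; 400x640 float32, mm along the optical axis (not along the pixel's ray), 0 where there is no reading.
- get_calibration(name): a dict with "camera_matrix" (3x3 intrinsics, pixels), "position" and "orientation" of the camera in the world. Camera axes: x right, y up, looking along -z (the intrinsics and any distortion apply to the point x, -y, -z); pixel columns grow to the right and rows downward; lengths in mm; the calibration is good to about 2 mm. A picture is of the moment at which its call begins. get_calibration takes no time and is no camera call.
- job_done(): hands the job in; it is judged then, once.
The state is a dict: "t": time; "joints": joint angles; "qvel": joint speeds; "tau": joint torques, N m; "eef_pos": TCP position; "tcp_rot": TCP orientation; "ft_force": force on the tool from outside, world axes, zero at the start; "moment": the same for the moment, N m; "opening": opening from 0.0 (shut) to 1.0 (fully open); "grip_force": force on a finger pad.
Only numpy, scipy, OpenCV 4.12 (cv2) and the standard library are available. Lean on these libraries where they do the work, as an engineer would, in place of code of your own. Each camera call takes 0.05 s, during which the arm holds its last target. There are 200 camera calls.

### The job

Get the tabletop gas stove ready for lighting: first shut the cover of the cartridge bay completely, then take the loose control knob, turn it to match the flat of the D-shaped valve shaft and push it fully home on the shaft. Press the knob in against the valve's spring as far as it goes and keep it pressed: finish while still holding it down, not letting go. Leave the kettle, the mug and the spare gas can standing where they are.

Things in the scene. Friction and masses are not known exactly. Their poses are not given: they have to be found in the camera images.
- stove: white one-burner table stove, fixed, 270 (x) x 340 (y) x 80 mm high; origin at the centre of its underside, z up, front (-x) facing the robot. Burner and pan support (r 95, up to 109 mm above the table) around x +30, y +55. The cartridge bay, already loaded, is in its top at y -162 to -76, x -75 to +125. Valve shaft at x -92, y -12 mm
- cover (a joint): angle of the bay cover, a flat white plate 204 (along the stove's x) x 92 x 5 mm, hinged along its long edge on the stove's outer right (-y) side; 0 = shut, flat over the bay; 1.57 = upright; starts at 1.45 to 1.85, stop 1.95. Stiff hinge (0.13 N m): it stays where it is left, no latch. Push its outer face over towards the burner and down
- cover_hinge (a point): middle of the cover's hinge line, 81 mm above the table, 168 mm to the -y side of the stove's centre; the hinge line runs along the stove's x; the cover reaches 92 mm from here. Shut, its top face is 86 mm above the table (its raised middle panel 89 mm, look only)
- cover_edge (a point): middle of the cover's free edge, on the outer face (the face that is on top when shut), 92 mm from the hinge
- shaft: upright steel D-shaft on the stove: diameter 12, flat 1.5 mm from the axis, 16 mm tall above its seat, tip chamfered 2 mm. Origin on the axis at the seat, the top of a brass washer (r 13) that turns with it, 90 mm above the table unpressed. z up; x points out of the flat, as does the washer's tab (8 wide, to r 22 mm). Stiff to turn (0.4 N m); within 0.5 rad of the stove's x
- spindle (a joint): how far the shaft is pressed down against its spring, m: 0 = out, 0.006 = stop; 4 N to start it moving, about 9 N at the stop; springs back when released
- knob: loose grey knob, 70 g, upright: round skirt, diameter 44, 22 mm high; on it a grip bar along x (42 x 14, from 22 to 42 mm above the underside) with a pointed nose at +x. Origin: centre of underside, z up. D socket below, 18 mm deep, 0.6 mm clear of the shaft all round, flat on the nose side: nose goes over the washer's tab. Home = underside on the seat (origins meet)
- knob_nose (a point): tip of the nose of the knob's bar, 28 mm from the knob's axis, 32 mm above its underside
- kettle: steel kettle, about 150 mm across with a spout, 180 mm high with its handle; origin at the centre of its underside; leave alone
- mug: white mug, 76 mm across, 85 mm high; origin at the centre of its underside; leave alone
- can: spare gas can, upright, bare metal, 66 mm across, 165 mm high; origin at the centre of its underside; leave alone
Things that resemble listed ones, but are neither listed nor needed, are in the scene too. Of the things like the knob, leave any that is green or turquoise; of the rest the smaller one is meant.

How it is judged (in metres and radians):
On the way, in this order (a step that is already met when the one before it is completed fails the run):
1. the cover of the cartridge bay is shut (value of joint cover below 0.06 rad), for 0.2 s.
2. the knob is fully home on the D-shaft (z of knob in the frame of shaft between -0.004 and 0.0035 m and horizontal distance between knob and shaft below 0.004 m and x of knob_nose in the frame of shaft above 0.015 m and angle between the x axis of knob and the x axis of shaft, either way round below 0.45 rad and angle between knob's own z axis and vertical below 0.12 rad and value of joint cover below 0.06 rad), for 0.1 s.
At the end, for the whole second after the job is handed in: the cover is shut (under 0.06 rad); the knob is home on the shaft (within 3.5 mm of the seat, 4 mm of the axis, nose on the flat's side within 0.45 rad, upright within 0.12 rad); the fingers still press it, the spindle at least 4 of its 6 mm down (all of step 2 and value of joint spindle above 0.004 m and contact force between the fingers and knob above 2 N); the arm keeps its last pose, push and grip.
It fails at once if the kettle is moved more than 20 mm (distance of kettle from where it was at the start of the episode above 0.02 m).
It fails at once if the mug is moved more than 20 mm (distance of mug from where it was at the start of the episode above 0.02 m).
It fails at once if the can is moved more than 20 mm (distance of can from where it was at the start of the episode above 0.02 m).
It also fails if it takes over 64 s, if anything falls off the work surface, if the arm or the gripper's body presses on something with over 40 N, if the wrist force passes 120 N, or if a joint passes its speed limit or range.

## Working session

There is one attempt and no reset: what is moved stays moved. The work goes in short steps, Python scripts to look and compute and a tool call to move; the robot and the scene stay as the last step left them, time stands still between calls to the robot, and variables do not carry over. Pictures are saved under pics/ and viewed, at most 10 in all, crops included, and the job is handed in when it is done.

Besides the shell and the picture viewer there is one more tool, called after "Call:" as name([rows], argument=value, ...), one row to a line, values as JSON. arm_command: Moves the arm, as the interface text tells. Its arguments: {"type":"object","properties":{"rows":{"type":"array","items":{"type":"array","items":{"type":"array","items":{"type":"number","minimum":-1,"maximum":1}}}}},"required":["rows"]}

```bash
ls; mkdir -p pics; cat > h.py <<'E'
from cell import *
import numpy as np, cv2
from scipy.spatial.transform import Rotation as R
def cal(n):
    c=get_calibration(n); o=np.array(c["orientation"],float)
    Rm=o if o.shape==(3,3) else R.from_euler('xyz',o).as_matrix()
    return np.array(c["camera_matrix"]),np.array(c["position"]),Rm
def cloud(n,d):
    K,p,Rm=cal(n); v,u=np.mgrid[0:d.shape[0],0:d.shape[1]]
    P=np.stack([(u-K[0,2])/K[0,0]*d,-(v-K[1,2])/K[1,1]*d,-d],-1)
    return P@Rm.T+p
def ray(n,u,v,z):
    K,p,Rm=cal(n); r=Rm@np.array([(u-K[0,2])/K[0,0],-(v-K[1,2])/K[1,1],-1]); return p+r*(z-p[2])/r[2]
E
python3 - <<'E'
from h import *
for n in("side","top"):
    im,d=read_camera(n); np.savez(""+n+"0.npz",im=im,d=d)
    cv2.imwrite(f"pics/{n}0.png",im[:,:,::-1]); print(n,get_calibration(n))
print(state())
E
```

```text
pics
side {'camera_matrix': array([[434.99853277,   0.        , 314.01113178],
       [  0.        , 434.99853277, 191.78264162],
       [  0.        ,   0.        ,   1.        ]]), 'position': array([ 41.20706557, 683.4252943 , 741.23556921]), 'orientation': array([ 0.88616623, -0.00666352, -2.45721902])}
top {'camera_matrix': array([[473.56470035,   0.        , 319.13632575],
       [  0.        , 473.56470035, 199.17710007],
       [  0.        ,   0.        ,   1.        ]]), 'position': array([ 438.64991103,   80.61047637, 1171.30573705]), 'orientation': array([ 0.09445766,  0.01854727, -1.56953749])}
{'t': 0.1, 'joints': array([-1.23258503e+00,  4.91495828e-01,  1.55935861e+00, -1.92936585e-05,
        1.09168592e+00, -1.05605337e-01]), 'qvel': array([ 0.00088345, -0.00110987, -0.00278007,  0.00123904, -0.00112971,
        0.00164623]), 'tau': array([ 2.30397192e-03, -6.13625479e+01, -2.58605576e+01,  6.93773618e-02,
        4.70225536e-02, -5.11996939e-05]), 'eef_pos': array([ 268.37892028, -564.42562694,  404.23253523]), 'tcp_rot': array([-3.14064842e+00, -8.28798112e-05,  4.43825497e-01]), 'ft_force': array([-0.16159844,  0.23214609, -0.29393791]), 'moment': array([-0.04815948,  0.01245435,  0.02954817]), 'grip_force': 0.0, 'opening': 0.9998402663653034}
```

View pics/top0.png

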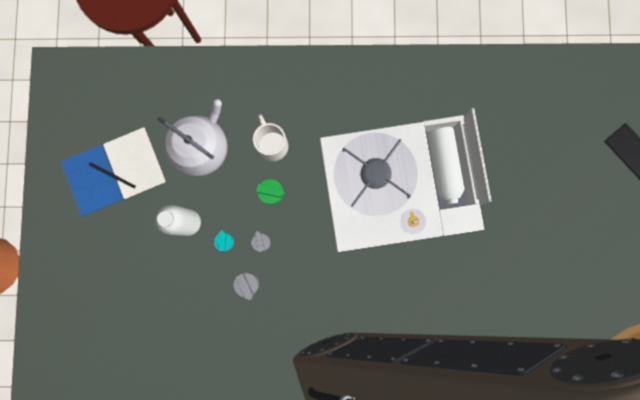

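View pics/side0.png

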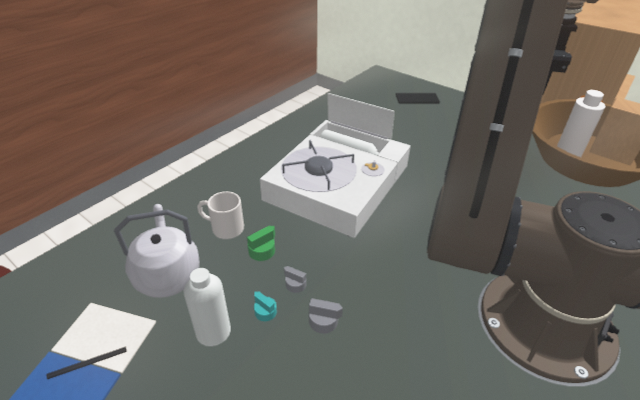

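Top picture: kettle (195,143), mug (270,142), can (180,221), stove centre (400,185), raised cover (478,155), brass washer (413,220). Knob candidates: green (270,191) and turquoise (224,241) are excluded by colour. Of the greys (261,242) and (246,286), (261,242) is smaller, so it is the one meant. I'll confirm this in a crop and by size.

```bash
python3 - <<'E'
from h import *
z=np.load("top0.npz"); im,d=z["im"],z["d"]; s=np.load("side0.npz")
f=lambda a,u,v,w:cv2.resize(a[v-w:v+w,u-w:u+w,::-1],(390,390),interpolation=cv2.INTER_CUBIC)
t=np.vstack([np.hstack([f(im,258,262,42),f(im,413,220,20)])[:, :],np.hstack([f(s["im"],308,295,35),f(s["im"],372,168,20)])])
cv2.imwrite("pics/crop.png",cv2.resize(t,(600,600)))
C=cloud("top",d); hsv=cv2.cvtColor(im,cv2.COLOR_RGB2HSV)
print("table z",np.median(C[300:330,60:200,2]))
# knobs
for (u,v) in((261,242),(246,286),(224,241)):
    for zl in(10,30):
        m=np.zeros(d.shape,bool); m[v-22:v+22,u-20:u+20]=True
        m&=C[...,2]>zl
        P=C[m]; (c,wh,a)=cv2.minAreaRect(P[:,:2].astype(np.float32))
        cc,r=cv2.minEnclosingCircle(P[:,:2].astype(np.float32))
        print((u,v),zl,m.sum(),"cen",np.round(c,1),"wh",np.round(wh,1),a,"circ",np.round(cc,1),round(r,1),"zmax",np.percentile(P[:,2],95))
# stove top
m=(abs(C[...,2]-80)<4); n,l,st,ce=cv2.connectedComponentsWithStats(m.astype(np.uint8)); k=1+st[1:,4].argmax()
P=C[l==k]; (c,wh,a)=cv2.minAreaRect(P[:,:2].astype(np.float32)); print("stove",c,wh,a,cv2.boxPoints((c,wh,a)))
# cover: points above 95 right of u 455
m=np.zeros(d.shape,bool); m[100:215,440:505]=True; m&=C[...,2]>100
P=C[m]; c=P.mean(0); w=np.linalg.svd(P-c)[2]; print("cover",len(P),c,w,P.min(0),P.max(0))
# brass
m=(hsv[...,1]>90)&(hsv[...,0]>8)&(hsv[...,0]<35); m[:200]=0;m[240:]=0;m[:,:395]=0;m[:,430:]=0
ys,xs=np.nonzero(m); print("brass px",len(xs),xs.mean(),ys.mean(),[np.round(ray("top",xs.mean(),ys.mean(),90),1)])
print(np.round(C[214:228,406:421,2]).astype(int))
for b in (kk for kk in ("kettle",)): pass
E
```

```text
table z -0.41660818603838834
(261, 242) 10 282 cen [432.3 174.8] wh [183.1  46.2] 79.69782257080078 circ [442.2 172.9] 92.4 zmax 44.82001677398112
(261, 242) 30 131 cen [431.6 171.3] wh [175.9  46.2] 79.69782257080078 circ [450.5 167.9] 88.1 zmax 47.01018273491809
(246, 286) 10 510 cen [393.1 198.8] wh [ 62.9 245.3] 35.4528694152832 circ [386.1 193.2] 124.3 zmax 57.331207614408534
(246, 286) 30 295 cen [393.9 197.7] wh [ 62.9 242.7] 35.4528694152832 circ [385.1 191.5] 123.1 zmax 58.260081536969096
(224, 241) 10 286 cen [444.6 218. ] wh [274.9  45.8] 88.87112426757812 circ [444.6 218. ] 137.5 zmax 43.5200590073577
(224, 241) 30 135 cen [451.1 211.3] wh [ 45.6 260.3] 2.082170009613037 circ [447.5 211.5] 131.1 zmax 45.366366111664
stove (580.1177368164062, -88.41218566894531) (270.49920654296875, 340.0428161621094) 8.847569465637207 [[ 420.32715   58.7839 ]
 [ 472.6278  -277.21277]
 [ 739.9083  -235.60828]
 [ 687.60767  100.3884 ]]
cover 996 [ 622.35210028 -235.15860825  178.53524925] [[ 0.18309648 -0.29337343 -0.93830044]
 [ 0.97319363  0.18920724  0.13074698]
 [-0.13917555  0.93708732
[... 606 characters left out ...]
8   89   91   88   88   89   89   92   87   90   78
    78]
 [  77   78   88   88   87   91   87   89   91   88  104  102   90   88
    83]
 [  80   80   91   91   89   92  102  106  105  105  106  102   90   89
    79]
 [  80   76   90   87   87   93   97  104  103  107  106  107   84   88
    83]
 [  79   78   78   89   89   91   90   98  107   99  105   86   89   80
    79]
 [  81   82   84   91   89   90   89   88   89   90   89   90   90   79
    79]
 [  77   80   84   77   89   94   89   90   91   90   87   86   81   77
    80]
 [  83   84   80   79   79   88   92   87   90   89   84   81   81   85
    84]
 [  81   80   80   81   79   80   79   79   80   76   79   79   80   81
    82]]
```

View pics/crop.png

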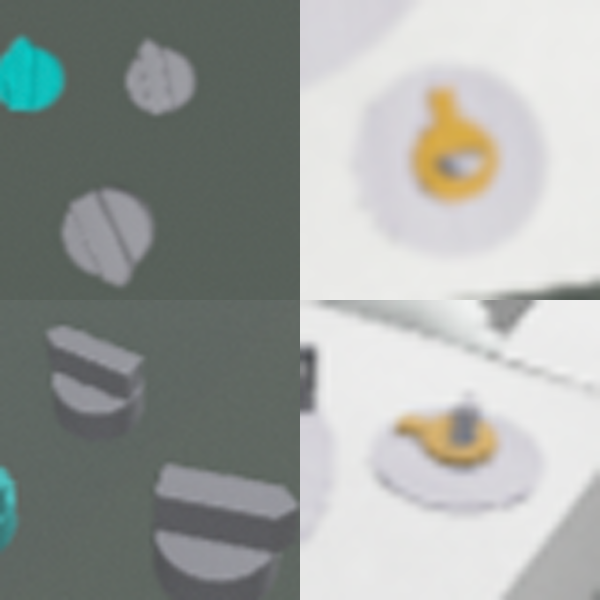

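The crop confirms it: the small grey knob at (261,242) has its nose pointing image-up, slightly left. The large grey decoy is at (246,286). The washer's tab also points image-up, slightly left.

```bash
cat >> h.py <<'E'
def go(p,yaw,rel=None):
    "row numbers from current pose to TCP p (pointing down) at yaw"
    s=state(); Rc=R.from_euler('xyz',s["tcp_rot"]); Rt=R.from_euler('xyz',[np.pi,0,yaw])
    print("row",np.round(Rc.inv().apply(np.array(p)-s["eef_pos"])/150,4),np.round((Rc.inv()*Rt).as_rotvec()/2/np.pi,4))
E
python3 - <<'E'
from h import *
z=np.load("top0.npz"); im,d=z["im"],z["d"]; C=cloud("top",d); ok=d>0
def box(u,v,w,h): m=np.zeros(d.shape,bool); m[v-h:v+h,u-w:u+w]=1; return m&ok
for u,v in((261,242),(246,286)):
  for zl in(10,34):
    m=box(u,v,16,20)&(C[...,2]>zl)
    n,l,st,ce=cv2.connectedComponentsWithStats(m.astype(np.uint8)); k=1+st[1:,4].argmax()
    P=C[l==k]; q=P[:,:2].astype(np.float32); c,r=cv2.minEnclosingCircle(q); rc=cv2.minAreaRect(q)
    e=np.linalg.eigh(np.cov(q.T))[1][:,1]; e*=np.sign(e[0]); t=(q-q.mean(0))@e
    print((u,v),zl,len(q),"circ",np.round(c,1),round(r,1),"rect",np.round(rc[0],1),np.round(rc[1],1),round(rc[2],1),"mean",q.mean(0),"pca yaw",np.arctan2(e[1],e[0]),t.min(),t.max(),"z",np.percentile(P[:,2],[50,95]))
# cover
m=box(472,155,32,55)&(C[...,2]>100); P=C[m]; c=P.mean(0); w=np.linalg.svd(P-c)[2]; yaw=np.deg2rad(8.85)
S=np.array([580.1,-88.4]); ux=np.array([np.cos(yaw),np.sin(yaw)]); uy=np.array([-ux[1],ux[0]])
loc=np.c_[(P[:,:2]-S)@ux,(P[:,:2]-S)@uy,P[:,2]]
print("cover stove frame",len(P),np.percentile(loc,[2,50,98],axis=0).round(1)); n=np.linalg.svd(loc-loc.mean(0))[2][2]; print(n, loc.mean(0))
# brass on plane 90 : tab vs ring
hsv=cv2.cvtColor(im,cv2.COLOR_RGB2HSV)
m=(hsv[...,1]>70)&(hsv[...,0]>8)&(hsv[...,0]<35)&box(413,220,16,18); vs,us=np.nonzero(m)
B=np.array([ray("top",u,v,90)[:2] for u,v in zip(us,vs)]); sh=S-92*ux-12*uy; print("shaft",sh)
r=np.hypot(*(B-sh).T); f=B[r>16]; print("tab",len(f),f.mean(0),"yaw",np.arctan2(*(f.mean(0)-sh)[::-1]),r.max(),"ring",B[r<14].mean(0))
(cc,ax,an)=cv2.fitEllipse(np.array([[u,v] for u,v in zip(us,vs)]).astype(np.float32)); 
T=C[box(413,220,8,10)&(C[...,2]>98)&(C[...,2]<110)]; print("shaft tip cloud",T.mean(0),len(T))
# colour mask tip of knob nose, rays
g=box(261,242,16,20)&(abs(im.astype(int)[...,0]-im.astype(int)[...,1])<12)&(im[...,0]>115); print(g.sum())
# cover target start
go([*(S+0*ux-230*uy),330],yaw); print("yaw",yaw)
E
```

```text
(261, 242) 10 276 circ [445.6 244. ] 24.7 rect [442.4 243.8] [42.6 43. ] 60.5 mean [443.49155 242.82224] pca yaw 0.2712911976021383 -22.370678572155793 27.032905605585256 z [24.22449214 44.35682889]
(261, 242) 34 119 circ [445.8 244.5] 24.3 rect [445.8 244.8] [48.6 14.2] 11.3 mean [444.00043 244.26868] pca yaw 0.203412831728396 -22.460826329548254 26.16723244980807 z [41.19239092 44.94927192]
(246, 286) 10 502 circ [338.6 275.5] 31.9 rect [341.6 278.2] [57.1 56.4] 79.7 mean [341.5713 274.3603] pca yaw 0.40595985085534075 -34.218433920345184 29.375501478481333 z [31.96027353 56.40136749]
(246, 286) 34 234 circ [338.1 275.8] 31.6 rect [337.8 275.9] [62.8 18.6] 26.5 mean [339.58478 275.49585] pca yaw 0.4579765437803654 -32.85678624129883 29.91659687026083 z [53.28585821 57.83502724]
cover stove frame 963 [[ -73.1 -166.5  102. ]
 [  23.6 -163.1  147.1]
 [ 122.3 -160.1  174.1]]
[ 0.00230114  0.99813107 -0.06106612] [  23.7259168  -163.17219112  144.51507678]
shaft [ 491.04148405 -114.41116563]
tab 10 [ 508.87488618 -109.80197423] yaw 0.25292346838090934 21.348048701470656 ring [ 491.87659967 -112.6088216 ]
shaft tip cloud [ 488.96366707 -114.57749282  104.01499563] 17
287
row [ 2.8019 -0.5036  0.4956] [-0.0002  0.      0.0461]
yaw 0.15446163880149816
```

Call:
arm_command([
  [[1,-0.2,0.2,0,0,0.046,-1],[1,-0.2,0.2,0,0,0.046,-1],[1,-0.2,0.2,0,0,0.046,-1],[1,-0.2,0.2,0,0,0.046,-1],[1,-0.2,0.2,0,0,0.046,-1],[1,-0.2,0.2,0,0,0.046,-1]],
])

```text
t: 0.6
eef_pos: [392.2, -471.9, 374.2]
tcp_rot: [-3.141, 0.001, 0.158]
ft_force: [-1.1, -0.0, 1.1]
opening: 0.634
grip_force: 0.0
```

```bash
python3 - <<'E'
from h import *
print(state()["tcp_rot"],state()["eef_pos"],state()["opening"]); go([637.1,-292,335],.1545)
E
```

```text
[-3.14058853e+00  5.65732539e-04  1.57769071e-01] [ 392.16626869 -471.91064928  374.16393189] 0.6344732057378147
row [ 1.8012 -0.9277  0.261 ] [-0.0002  0.0001  0.0005]
```

Call:
arm_command([
  [[0.95,-0.4,0,0,0,0,-1],[0.95,-0.4,0,0,0,0,-1],[0.95,-0.4,0,0,0,0,-1],[0.95,-0.4,0,0,0,0,-1],[0.95,-0.4,0,0,0,0,-1],[0.95,-0.4,0,0,0,0,-1]],
])

```text
t: 1.1
eef_pos: [522.8, -391.8, 374.6]
tcp_rot: [3.141, 0.0, 0.156]
ft_force: [0.5, -0.2, 0.3]
opening: 0.218
grip_force: 0.0
```

Call:
arm_command([
  [[0.85,-0.52,0.26,0,0,0,-1],[0.85,-0.52,0.26,0,0,0,-1],[0.85,-0.52,0.26,0,0,0,-1],[0.85,-0.52,0.26,0,0,0,-1],[0.85,-0.52,0.26,0,0,0,-1],[0.85,-0.52,0.26,0,0,0,-1]],
])

```text
t: 1.6
eef_pos: [636.2, -295.6, 335.0]
tcp_rot: [-3.141, 0.001, 0.155]
ft_force: [-1.1, -0.1, -0.3]
opening: 0.006
grip_force: 0.0
```

```bash
python3 - <<'E'
from h import *
print(state()["tcp_rot"],state()["eef_pos"],state()["opening"]); go([637.1,-292,335],.1545)
im,d=read_camera("side"); cv2.imwrite("pics/s1.png",im[:,:,::-1])
E
```

```text
[-3.14120307e+00  1.09766145e-03  1.55223804e-01] [ 636.18293124 -295.64500074  335.04749035] 0.006338591235334341
row [ 0.0098 -0.0231  0.0003] [-0.0001  0.0002  0.0001]
```

View pics/s1.png

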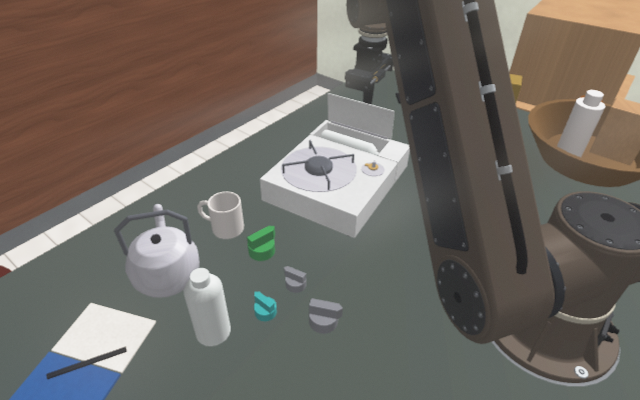

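The picture shows the closed fingers standing behind the upright cover, on its outer side near (370,95). I'll push it over along the arc.

Call:
arm_command([
  [[0.01,-0.15,0,0,0,0,-1],[0.01,-0.25,0,0,0,0,-1],[0.01,-0.34,0.02,0,0,0,-1],[0.01,-0.42,0.06,0,0,0,-1],[0.01,-0.48,0.09,0,0,0,-1],[0.01,-0.535,0.125,0,0,0,-1],[0.01,-0.59,0.17,0,0,0,-1],[0.01,-0.63,0.22,0,0,0,-1],[0.01,-0.67,0.27,0,0,0,-1],[0.01,-0.7,0.31,0,0,0,-1]],
])

```text
t: 2.48
eef_pos: [621.6, -190.3, 288.0]
tcp_rot: [-3.141, 0.001, 0.155]
ft_force: [-0.3, -1.2, 0.2]
opening: 0.003
grip_force: 0.6
```

Call:
arm_command([
  [[0,-0.02,0.04,0,0,0,-1],[0,-0.03,0.06,0,0,0,-1],[0,-0.03,0.075,0,0,0,-1],[0,-0.03,0.085,0,0,0,-1],[0,-0.03,0.085,0,0,0,-1]],
])

```text
t: 2.9
eef_pos: [621.1, -186.6, 276.6]
tcp_rot: [-3.141, -0.0, 0.155]
ft_force: [1.2, 0.1, -0.1]
opening: 0.003
grip_force: 0.0
```

Call:
arm_command([
  [[0,0,0.01,0,0,0,-1],[0,0,0.02,0,0,0,-1],[0,0,0.02,0,0,0,-1],[0,0,0.02,0,0,0,-1]],
])

```text
t: 3.23
eef_pos: [621.0, -186.6, 276.2]
tcp_rot: [3.141, -0.002, 0.155]
ft_force: [-7.1, 4.1, 23.7]
opening: 0.005
grip_force: 11.9
```

```bash
python3 - <<'E'
from h import *
print(state()["ft_force"],state()["eef_pos"])
im,d=read_camera("side"); cv2.imwrite("pics/s2.png",np.hstack([cv2.resize(im[80:240,240:430,::-1],(760,600))]))
yaw=.1545; S=np.array([580.1,-88.4]); ux=np.array([np.cos(yaw),np.sin(yaw)]); uy=np.array([-ux[1],ux[0]])
C=cloud("side",d); L=np.dstack([(C[...,:2]-S)@ux,(C[...,:2]-S)@uy,C[...,2]])
for x0 in (-60,-40,100):
  m=(d>0)&(abs(L[...,0]-x0)<20)&(L[...,1]>-165)&(L[...,1]<-80)&(L[...,2]>70)&(L[...,2]<110); q=L[m]
  print(x0,len(q),[ (y,np.median(q[abs(q[:,1]-y)<8,2]).round(1)) for y in(-150,-130,-110,-90)])
E
```

```text
[-7.11945627  4.13931685 23.73437238] [ 620.97823359 -186.59008094  276.19218912]
-60 262 [(-150, np.float64(87.2)), (-130, np.float64(87.1)), (-110, np.float64(87.0)), (-90, np.float64(87.3))]
-40 243 [(-150, np.float64(87.5)), (-130, np.float64(88.0)), (-110, np.float64(87.4)), (-90, np.float64(87.6))]
100 145 [(-150, np.float64(nan)), (-130, np.float64(87.3)), (-110, np.float64(87.9)), (-90, np.float64(87.8))]
  return _methods._mean(a, axis=axis, dtype=dtype,
  ret = ret.dtype.type(ret / rcount)
```

View pics/s2.png

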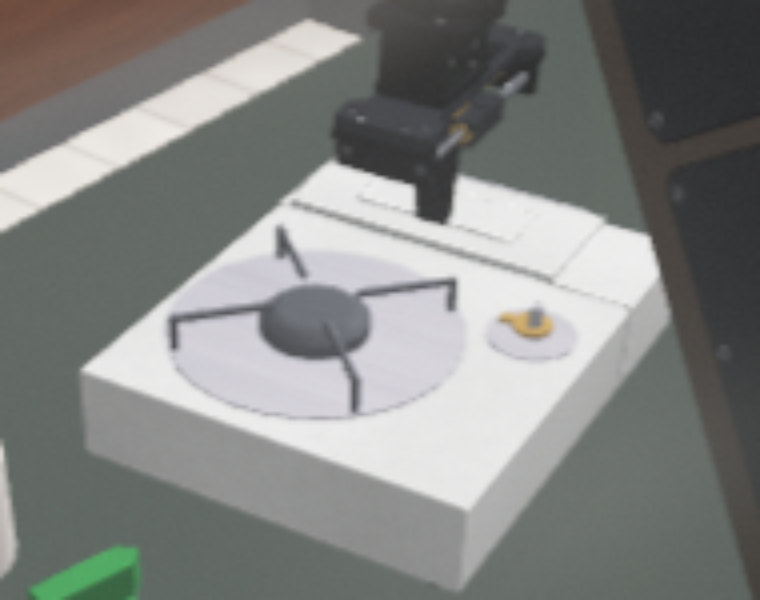

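The cover now lies flat over the bay: about 87 mm measured everywhere along it, with 24 N of contact. I'll lift off and go towards the knob.

Call:
arm_command([
  [[0,0,-0.2,0,0,0,-1],[0,0,-0.45,0,0,0,-1],[0,0,-0.7,0,0,0,-1],[-0.1,-0.2,-0.95,0,0,0,-1],[-0.2,-0.45,-0.95,0,0,0,-1],[-0.3,-0.7,-0.95,0,0,0,-1],[-0.35,-0.95,-0.95,0,0,0,-1],[-0.35,-0.95,-0.95,0,0,0,-1]],
])

```text
t: 3.95
eef_pos: [544.5, -49.4, 416.8]
tcp_rot: [-3.141, 0.0, 0.157]
ft_force: [0.2, -0.4, 0.5]
opening: 0.004
grip_force: 0.0
```

Call:
arm_command([
  [[-0.1,-0.25,0,0,0,0,-0.2],[-0.2,-0.5,0,0,0,0,-0.2],[-0.3,-0.75,0,0,0,0,-0.2],[-0.35,-1,0,0,0,0,-0.2],[-0.35,-1,0,0,0,0,-0.2],[-0.35,-1,0,0,0,0,-0.2]],
])

```text
t: 4.45
eef_pos: [471.8, 87.5, 416.4]
tcp_rot: [3.141, -0.001, 0.158]
ft_force: [0.3, -1.0, -0.6]
opening: 0.362
grip_force: 0.0
```

```bash
cat > meas.py <<'E'
from h import *
def shaft(n,N=6):
    a=[read_camera(n) for _ in range(N)]; im=np.mean([i for i,_ in a],0).astype(np.uint8)
    K,p,Rm=cal(n); q=Rm.T@(np.array([491,-114.4,90])-p); u=int(K[0,2]+K[0,0]*q[0]/-q[2]); v=int(K[1,2]-K[1,1]*q[1]/-q[2]); w=22
    big=cv2.resize(im[v-w:v+w,u-w:u+w],None,fx=10,fy=10,interpolation=cv2.INTER_CUBIC); hsv=cv2.cvtColor(big,cv2.COLOR_RGB2HSV)
    m=(hsv[...,1]>90)&(hsv[...,0]>8)&(hsv[...,0]<35); vs,us=np.nonzero(m)
    U=u-w+(us+.5)/10-.5; V=v-w+(vs+.5)/10-.5
    d=Rm@np.stack([(U-K[0,2])/K[0,0],-(V-K[1,2])/K[1,1],-np.ones_like(U)]); B=(p[:,None]+d*(90-p[2])/d[2])[:2].T
    c=B.mean(0)
    for _ in range(30):   # centre: ring outline r 13 fit on rim points away from tab
        e=np.arctan2(*(B-c).T[::-1]); r=np.hypot(*(B-c).T); t0=np.arctan2(*(B[r>16]-c).mean(0)[::-1]) if (r>16).any() else .2
        rim=[]
        for k in np.arange(0.7,5.6,.1):
            s=abs((e-t0-k+np.pi)%(2*np.pi)-np.pi)<.05
            if s.any(): i=np.argmax(r*s); rim.append(B[i])
        rim=np.array(rim); A=np.c_[2*rim,np.ones(len(rim))]; x=np.linalg.lstsq(A,(rim**2).sum(1),rcond=None)[0]; c=x[:2]
    R0=np.sqrt(x[2]+c@c); f=B[np.hypot(*(B-c).T)>15.5]
    print(n,"centre",c.round(1),"r",R0.round(1),"tab yaw",np.arctan2(*(f.mean(0)-c)[::-1]).round(3),"pts",len(f)); return im
if __name__=="__main__":
    shaft("top"); shaft("side"); s=state(); print(s["eef_pos"],s["tcp_rot"],s["opening"]); go([442.3,244,300],.20)
E
python3 meas.py
```

```text
top centre [ 491.6 -113.2] r 11.9 tab yaw 0.198 pts 662
side centre [ 492.  -112.7] r 12.0 tab yaw 0.165 pts 331
[472.33216187  86.03467441 415.92415825] [3.14149660e+00 4.66614415e-05 1.54340677e-01] 0.39753932790917834
row [-0.0359 -1.0714  0.7727] [ 0.      0.     -0.0073]
```

```bash
python3 - <<'E'
from h import *
for n,u,v in(("side",295,278),("top",261,242)):
    z=np.load(n+"0.npz"); d=z["d"]; C=cloud(n,d); m=np.zeros(d.shape,bool); m[v-25:v+25,u-20:u+20]=1
    for lo,hi in((36,48),(15,48)):
        k=m&(d>0)&(C[...,2]>lo)&(C[...,2]<hi); nn,l,st,_=cv2.connectedComponentsWithStats(k.astype(np.uint8)); P=C[l==1+st[1:,4].argmax()]
        y=.2; a=np.array([np.cos(y),np.sin(y)]); b=np.array([-a[1],a[0]]); q=P[:,:2]-[442.3,244]
        e=np.linalg.eigh(np.cov(q.T))[1][:,1]; print(n,lo,len(q),"along",np.percentile(q@a,[1,99]).round(1),"across",np.percentile(q@b,[1,99]).round(1),"yaw",np.arctan(e[1]/e[0]).round(3))
E
```

```text
side 36 157 along [-20.5  26.1] across [-6.4  8.8] yaw 0.186
side 15 382 along [-20.9  24.8] across [-8.4 22.4] yaw 0.213
top 36 114 along [-20.2  25.4] across [-7.   6.9] yaw 0.205
top 15 271 along [-20.4  24.9] across [-20.5  20.4] yaw 0.22
```

Call:
arm_command([
  [[-0.04,-0.25,0,0,0,-0.007,-0.2],[-0.04,-0.5,0.1,0,0,-0.007,-0.2],[-0.04,-0.75,0.3,0,0,-0.007,-0.2],[-0.04,-1,0.5,0,0,-0.007,-0.2],[-0.04,-1,0.7,0,0,-0.007,-0.2],[-0.04,-1,0.77,0,0,-0.007,-0.2],[-0.04,-1,0.77,0,0,-0.007,-0.2],[-0.04,-1,0.77,0,0,-0.007,-0.2]],
])

```text
t: 5.72
eef_pos: [443.4, 233.6, 300.4]
tcp_rot: [3.141, 0.001, 0.199]
ft_force: [0.7, 0.5, -0.1]
opening: 0.4
grip_force: 0.0
```

```bash
python3 - <<'E'
from h import *
s=state(); print(s["eef_pos"],s["tcp_rot"],s["opening"]); go([442.1,244.2,213.5],.198)
E
```

```text
[443.37671846 233.64674514 300.35017083] [3.14133272e+00 1.03497765e-03 1.99029835e-01] 0.4003880345716472
row [ 0.0062 -0.0708  0.579 ] [0.     0.0002 0.0002]
```

Call:
arm_command([
  [[0.006,-0.071,0,0,0,0,-0.2],[0.006,-0.071,0.2,0,0,0,-0.2],[0.006,-0.071,0.4,0,0,0,-0.2],[0.006,-0.071,0.5,0,0,0,-0.2],[0.006,-0.071,0.56,0,0,0,-0.2],[0.006,-0.071,0.577,0,0,0,-0.2],[0.006,-0.071,0.577,0,0,0,-0.2],[0.006,-0.071,0.577,0,0,0,-0.2]],
])

```text
t: 6.38
eef_pos: [442.3, 244.3, 215.1]
tcp_rot: [-3.141, -0.002, 0.198]
ft_force: [-0.4, 0.5, 0.5]
opening: 0.399
grip_force: 0.0
```

```bash
python3 - <<'E'
from h import *
s=state(); print(s["eef_pos"],s["tcp_rot"],s["opening"],s["ft_force"]); go([442.1,244.2,213.5],.198)
im,d=read_camera("side"); cv2.imwrite("pics/s3.png",cv2.resize(im[220:340,230:390,::-1],(800,600)))
E
```

```text
[442.34212503 244.30169144 215.05493245] [-3.14133334e+00 -1.86658307e-03  1.98481607e-01] 0.3993239410664352 [-0.4224386   0.52702325  0.53314358]
row [-0.0017  0.0003  0.0104] [-0.     -0.0003  0.0001]
```

View pics/s3.png

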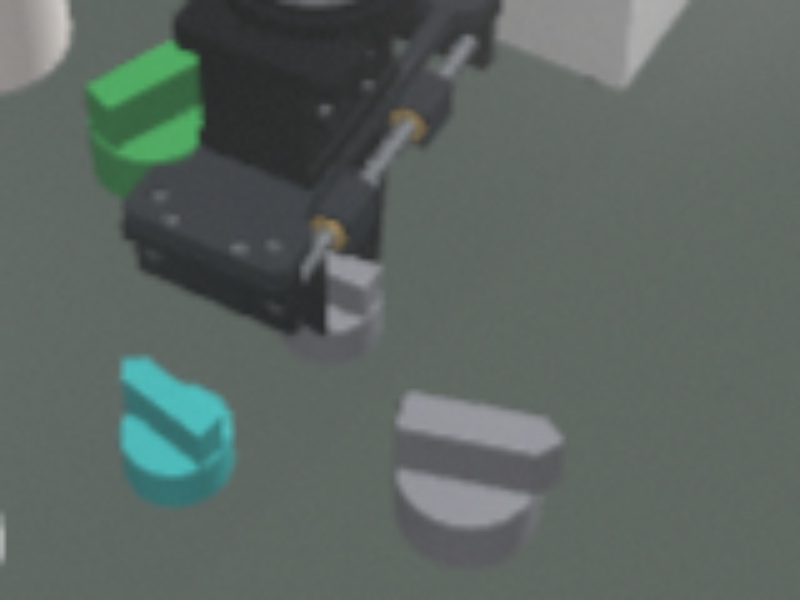

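The fingers straddle the bar of the small grey knob (crop 345,290) and clear the turquoise and green ones. Closing.

Call:
arm_command([
  [[0,0,0.007,0,0,0,-0.2],[0,0,0.007,0,0,0,-1],[0,0,0.007,0,0,0,-1],[0,0,0.007,0,0,0,-1],[0,0,0.007,0,0,0,-1],[0,0,0.007,0,0,0,-1],[0,0,0.007,0,0,0,-1],[0,0,0.007,0,0,0,-1],[0,0,0.007,0,0,0,-1],[0,0,0.007,0,0,0,-1]],
])

```text
t: 7.27
eef_pos: [442.0, 244.1, 212.9]
tcp_rot: [3.142, -0.0, 0.199]
ft_force: [-0.5, 0.0, 2.4]
opening: 0.144
grip_force: 30.0
```

Call:
arm_command([
  [[0,0,-0.1,0,0,0,-1],[0,0,-0.3,0,0,0,-1],[0,0,-0.5,0,0,0,-1],[0,0,-0.7,0,0,0,-1],[0,0,-0.9,0,0,0,-1],[0,0,-0.9,0,0,0,-1],[0,0,-0.9,0,0,0,-1]],
])

```text
t: 7.85
eef_pos: [441.8, 244.2, 348.9]
tcp_rot: [-3.141, -0.003, 0.199]
ft_force: [-0.6, 0.4, -0.9]
opening: 0.148
grip_force: 30.0
```

```bash
python3 - <<'E'
from h import *
s=state(); print(s["eef_pos"],s["tcp_rot"],s["opening"],s["ft_force"],s["grip_force"]); go([491.6,-113.3,350],.19)
E
```

```text
[441.83150657 244.16545948 348.88401251] [-3.14118962e+00 -2.77588259e-03  1.98862233e-01] 0.14773946582089906 [-0.60049998  0.38314706 -0.91533643] 29.999825656414032
row [-0.1455  2.4017 -0.0088] [-0.0001 -0.0004  0.0014]
```

Call:
arm_command([
  [[-0.02,0.2,-0.1,0,0,0.001,-1],[-0.03,0.4,-0.1,0,0,0.001,-1],[-0.05,0.65,-0.1,0,0,0.001,-1],[-0.06,0.9,-0.1,0,0,0.001,-1],[-0.06,1,-0.1,0,0,0.001,-1],[-0.06,1,-0.1,0,0,0.001,-1]],
])

```text
t: 8.35
eef_pos: [463.1, 92.8, 361.4]
tcp_rot: [3.142, 0.002, 0.189]
ft_force: [0.3, 0.7, -0.3]
opening: 0.14
grip_force: 30.0
```

Call:
arm_command([
  [[-0.02,0.2,0,0,0,0,-1],[-0.04,0.4,0,0,0,0,-1],[-0.06,0.65,0,0,0,0,-1],[-0.07,0.9,0,0,0,0,-1],[-0.08,1,0,0,0,0,-1],[-0.08,1,0,0,0,0,-1]],
])

```text
t: 8.85
eef_pos: [480.1, -56.0, 361.6]
tcp_rot: [-3.141, 0.001, 0.19]
ft_force: [-0.4, 0.8, 0.2]
opening: 0.143
grip_force: 30.0
```

Call:
arm_command([
  [[-0.002,0.2,0,0,0,0,-1],[-0.004,0.35,0,0,0,0,-1],[-0.005,0.4,0,0,0,0,-1],[-0.005,0.4,0,0,0,0,-1],[-0.005,0.4,0,0,0,0,-1],[-0.005,0.4,0,0,0,0,-1]],
])

```text
t: 9.35
eef_pos: [490.2, -111.8, 362.5]
tcp_rot: [-3.141, 0.001, 0.193]
ft_force: [-0.0, -0.3, -1.3]
opening: 0.147
grip_force: 30.0
```

```bash
python3 - <<'E'
from h import *
s=state(); print(s["eef_pos"],s["tcp_rot"],s["opening"],s["ft_force"],s["grip_force"]); go([491.6,-113.3,330],.19)
im,d=read_camera("side"); cv2.imwrite("pics/s4.png",cv2.resize(im[80:230,290:490,::-1],(800,600),interpolation=cv2.INTER_CUBIC))
E
```

```text
[ 490.21489719 -111.78868131  362.51334249] [-3.14093137e+00  8.48542125e-04  1.93392693e-01] 0.14684993140219849 [-0.04823641 -0.28208253 -1.34658634] 29.999828338623047
row [0.0073 0.0118 0.2167] [-0.0001  0.0001  0.0005]
```

View pics/s4.png

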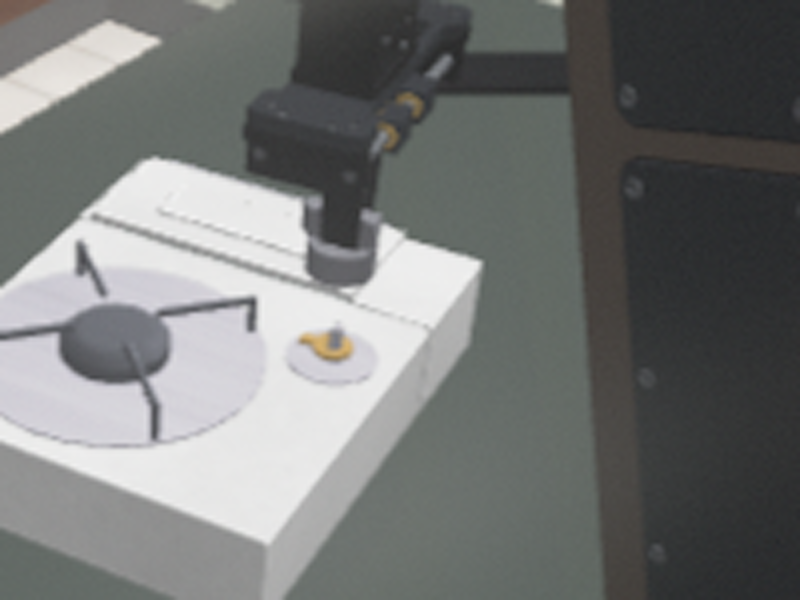

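The knob is held upright at crop (340,260), above the shaft at (335,340), and the cover is still shut. I'll descend to just above the shaft tip.

Call:
arm_command([
  [[0.007,0.012,0.1,0,0,0,-1],[0.007,0.012,0.2,0,0,0,-1],[0.007,0.012,0.26,0,0,0,-1],[0.007,0.012,0.26,0,0,0,-1],[0.007,0.012,0.26,0,0,0,-1],[0.007,0.012,0.26,0,0,0,-1]],
])

```text
t: 9.9
eef_pos: [491.9, -114.5, 324.4]
tcp_rot: [3.141, -0.0, 0.193]
ft_force: [0.3, 0.2, -0.5]
opening: 0.148
grip_force: 30.0
```

```bash
python3 - <<'E'
from h import *
s=state(); print(s["eef_pos"],s["tcp_rot"],s["ft_force"]); go([491.6,-113.3,320],.19)
n="side"; a=[read_camera(n) for _ in range(4)]; im=np.mean([i for i,_ in a],0).astype(np.uint8)
d=np.median([q for _,q in a],0); C=cloud(n,d)
ex=s["eef_pos"]; L=(C-[ex[0],ex[1],ex[2]-212.9])
# bar ends along tool x and skirt, relative to TCP axis
y=s["tcp_rot"][2]; A=np.array([np.cos(y),np.sin(y)]); Bv=np.array([-A[1],A[0]]); q=np.dstack([L[...,:2]@A,L[...,:2]@Bv,L[...,2]])
m=(d>0)&(abs(q[...,0])<35)&(abs(q[...,1])<27)&(q[...,2]>2)&(q[...,2]<20)
print("skirt",m.sum(),np.percentile(q[m],[1,99],axis=0).round(1)); 
P=q[m][:,:2]; Aa=np.c_[2*P,np.ones(len(P))]; x=np.linalg.lstsq(Aa,(P**2).sum(1),rcond=None)[0]; print("circle",x[:2],np.sqrt(x[2]+x[:2]@x[:2]))
m=(d>0)&(abs(q[...,0])<35)&(abs(q[...,1])<12)&(q[...,2]>26)&(q[...,2]<46); print("bar",m.sum(),np.percentile(q[m],[1,99],axis=0).round(1))
E
```

```text
[ 491.93725963 -114.52661878  324.44069168] [ 3.14122399e+00 -4.97799626e-04  1.92852205e-01] [ 0.30973629  0.19505833 -0.51681297]
row [-0.0007 -0.0085  0.0296] [ 0.0001 -0.0001  0.0005]
skirt 102 [[-21.    0.    2.5]
 [ 20.1  22.3  19.5]]
circle [ 1.3117604  -0.22602113] 21.676519041228524
bar 103 [[-19.9  -8.4  26.4]
 [ 26.5  11.8  44.5]]
```

Call:
arm_command([
  [[0,-0.006,0.03,0,0,0,-1],[0,-0.006,0.06,0,0,0,-1],[0,-0.006,0.075,0,0,0,-1],[0,-0.006,0.085,0,0,0,-1],[0,-0.006,0.085,0,0,0,-1]],
])

```text
t: 10.52
eef_pos: [491.4, -114.2, 310.5]
tcp_rot: [3.142, 0.001, 0.193]
ft_force: [-2.6, -5.0, -2.1]
opening: 0.143
grip_force: 30.0
```

```bash
python3 -c "
from h import *
s=state(); print(s['eef_pos'],s['tcp_rot'],s['ft_force'],s['moment'])"
```

```text
[ 491.3689156  -114.17574237  310.51540157] [3.14153211e+00 1.48692066e-03 1.92729447e-01] [-2.63074267 -5.03347251 -2.09616636] [-0.86576181  0.48537389  0.00321554]
```

No vertical resistance 8 mm into the socket, so it is engaged. I'll ease sideways a little and go on down.

Call:
arm_command([
  [[-0.002,0.005,0.015,0,0,0,-1],[-0.002,0.005,0.03,0,0,0,-1],[-0.002,0.005,0.045,0,0,0,-1],[-0.002,0.005,0.055,0,0,0,-1],[-0.002,0.005,0.055,0,0,0,-1],[-0.002,0.005,0.055,0,0,0,-1]],
])

```text
t: 11.02
eef_pos: [491.4, -114.7, 302.8]
tcp_rot: [-3.141, 0.001, 0.193]
ft_force: [-4.4, -0.8, 2.5]
opening: 0.141
grip_force: 30.0
```

Call:
arm_command([
  [[-0.002,0,0.01,0,0,0,-1],[-0.002,0,0.02,0,0,0,-1],[-0.002,0,0.03,0,0,0,-1],[-0.002,0,0.04,0,0,0,-1],[-0.002,0,0.05,0,0,0,-1],[-0.002,0,0.05,0,0,0,-1],[-0.002,0,0.05,0,0,0,-1]],
])

```text
t: 11.6
eef_pos: [491.2, -114.6, 296.6]
tcp_rot: [3.141, -0.001, 0.193]
ft_force: [-5.8, 2.1, 20.7]
opening: 0.149
grip_force: 30.0
```

```bash
python3 - <<'E'
from h import *
im,d=read_camera("side"); cv2.imwrite("pics/s5.png",cv2.resize(im[80:230,290:490,::-1],(800,600),interpolation=cv2.INTER_CUBIC)); s=state(); print(s["eef_pos"],s["ft_force"],s["moment"],s["grip_force"])
E
```

```text
[ 491.17047725 -114.61214684  296.58159145] [-7.25079477  1.79605722 21.34151609] [0.33652502 1.32350114 0.01911672] 30.010812878608704
```

View pics/s5.png

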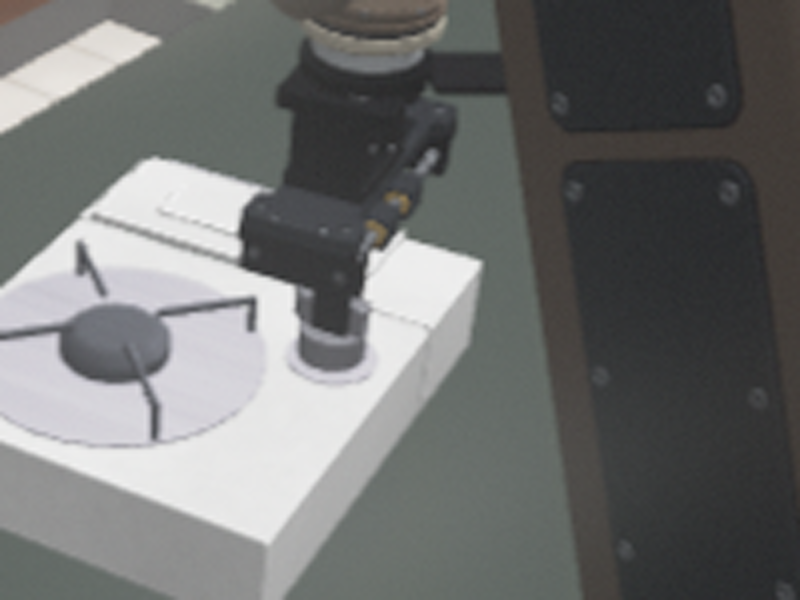

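The knob sits upright on the valve disc (crop 333,350), pressed to the stop with about 21 N, and the cover is shut. Handing in.

```bash
python3 -c "
from cell import *
print(job_done())"
```

```text
the job is handed in; nothing more can be done
None
```

I shut the cover, seated the small grey knob on the D-shaft and handed the job in with the gripper still holding it pressed to the spring stop at about 21 N. The hand-in gave no verdict.

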